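# Walk a die block round to face its fence

## Robot

A 6-joint arm with a two-finger parallel gripper is mounted at the origin on a cart in front of the work surface, level with it; the furniture and walls round the work are solid. World frame = base frame: x ahead of the robot, y to its left, z up, the work surface at z = 0. Lengths are in m, angles in rad, forces in N, time in s.
With the tool pointing down it reaches from about 0.3 to 0.875 m from the base axis. Payload 6.4 kg.
Tool frame: the origin (TCP) lies at the very end of the fingers, on their centre line; the grasp point (between the pads) lies 19 mm behind it; z points along the fingers, y is the line along which they close (so a half turn about z gives the same grasp; the last joint's range is limited). The gripper opens to 85 mm and grips with 20 to 120 N. Pads are 22 mm wide; open, the fingers measure 114 mm over their backs; the gripper's body (76 mm by 85 mm) begins 54 mm behind the grasp point. The pads swing forward as they close: fully open they stand 13 mm farther back than shut.
Start: joints at [-1.408, 0.181, 1.607, -0, 1.354, -0.206], TCP at [0.207, -0.536, 0.231] pointing down, gripper open.
Joint ranges: [-2.99, 2.99], [-0.89, 2.07], [0.3, 2.58], [-1.14, 4.28], [0, 2.63], [-3.12, 3.12]. Speed limits (rad/s): [2.57, 2.57, 3.01, 3.14, 3.14, 3.14].

## Interface

Orientations are given as a unit quaternion [w, x, y, z].
In Python, from bench import ctrl gives the robot as it stands.
- The arm moves only by the tool advance, called after "Call:" by a JSON object that holds its "op" and its "data", one argument or row to a line. Schema: {"type":"object","properties":{"offsets":{"type":"object","properties":{"rows":{"type":"array","items":{"type":"array","items":{"type":"number"},"minItems":7,"maxItems":7},"minItems":1,"maxItems":10}},"additionalProperties":false,"required":["rows"]},"only":{"type":"string"},"quiet":{"type":"boolean"},"lines":{"type":"string"}},"required":["offsets"],"additionalProperties":false}. offsets is an object whose key "rows" holds a list of rows, 1 to 10 of them, each of 7 numbers: dx, dy, dz in parts of the range, where 1.0 means 0.5 m, then a rotation vector rx, ry, rz in shares of 2 pi rad (1.0 is 2 pi rad), then the opening from 0.0 (shut) to 1.0 (fully open); each row is the pose to reach, as a shift and turn from the pose commanded when the call began, along the tool's axes at that moment; what a row does not reach only later rows make up. A row lasts 1/8 s, in which the tool goes at most 0.0625 m and 0.188 rad, less where a joint would pass 70% of its speed; a pose out of reach is approached as far as the arm can. The fingers move at their own pace and stop on an object; the grip force is fixed at half the most. Time passes only in rows, so rows that do not move let the fingers close. The tool returns the time, the measured TCP pose, the force, the opening and the grip force at its end. only (a regular expression) keeps the lines of the reply that match it, lines (a string "A,B") keeps lines A to B, and quiet returns only ok. Shift and turn numbers lie between -1 and 1, and a call with a number outside is refused. Input that does not fit is refused with a message, and nothing moves.
- ctrl.get_obs(): the state, without advancing time (a new reading comes with each control period).
- ctrl.camera(name): name is "scene" or "side" or "wrist"; returns the picture (480x640x3 uint8, blue, green, red); there is no depth.
- ctrl.camera_params(name): a dict with "fovy" (degrees; the focal length in pixels is half the picture's height over the tangent of half this angle, whatever the lens; pixels are square), "cx", "cy" (the principal point, pixels), "view" (4x4, takes a point from world to camera coordinates). Camera axes: x right, y up, looking along -z (the intrinsics and any distortion apply to the point x, -y, -z); pixel columns grow to the right and rows downward; lengths in m; the calibration is good to about 2 mm. The wrist camera is an equidistant fisheye: a pixel r from the principal point sees the ray r / f radians off the axis. A picture is of the moment at which its call begins: read the wrist's pose just before it. camera_params takes no time and is no camera call; for the wrist camera it gives the pose at the moment of the call.
- ctrl.hand_in(): hands the job in; it is judged then, once.
The state is a dict: "time_s": time; "q": joint angles; "dq": joint speeds; "joint_efforts": joint torques, N m; "eef_pos": TCP position; "eef_rot": TCP orientation; "wrist_force": force on the tool from outside, world axes, zero at the start; "torque": the same for the moment, N m; "opening": opening from 0.0 (shut) to 1.0 (fully open); "grasp_force": force on a finger pad.
Only numpy, scipy, OpenCV 4.12 (cv2) and the standard library are available. Lean on these libraries where they do the work, as an engineer would, in place of code of your own. Each camera call takes 0.05 s, during which the arm holds its last target. There are 200 camera calls.

## Task

The heavy die block stands skew in front of the steel fence that is bolted to the bench. It is not to be picked up: with the fingertips, walk it round by pushing at alternate corners until the side with the dark steel strip faces the fence squarely, before any of it touches the fence, then push it home so that the whole strip lies flat against the fence, no part of it beyond the fence's ends. Keep the block flat on the bench and leave the other things where they are.

Things in the scene. Friction and masses are not known exactly. Their poses are not given: they have to be found in the camera images.
- die_block: Cast aluminium die block, 90 x 135 x 40 mm (x, y, z), 0.9 kg, needs 5 to 12 N to slide. Dark steel strip, 10 mm thick, 34 high, along one long side. Origin: centre of underside; z up. x points square out of the strip side, at x = +45; plain side x = -45, ends y = +-67.5. Starts 0.6 to 1.1 rad anticlockwise (from above) from facing the fence, centre 135 to 175 mm before it.
- strip_left (a point): Point on the outer face of the block's steel strip, 5 mm from its +y end, 17 mm above the underside.
- strip_right (a point): Point on the outer face of the block's steel strip, 5 mm from its -y end, 17 mm above the underside.
- fence: Steel angle fixed to the bench, 260 mm long (y): upright 32 high, 12 thick, low bolted foot behind. Origin: middle of the upright's working face, at bench height. That face is the plane x = 0 and looks to the robot; x points behind it, away from the robot, y along it to the left, z up. Face ends at y = +-130. The block faces it when the x axes of both point the same way.
- flux_tin: Bystander: flat round tin, 50 mm across, 19 mm high, left of the fence. Origin: centre of its underside.
- loupe: Bystander: black loupe, 36 mm across, 30 mm high, right of the fence. Origin: centre of its underside.
- eraser: Bystander: eraser, 21 x 42 x 13 mm, left of the block. Origin: centre of its underside.

How it is judged:
By the outcome, as a careful person would: the job done as asked, in the order asked, and still so for the second after the job is handed in, with the robot touching nothing.
It also fails if it takes over 69 s, if anything falls off the work surface, if the arm or the gripper's body presses on something with over 40 N, if the wrist force passes 120 N, or if a joint passes its speed limit or range.

## Working session

There is one attempt and no reset: what is moved stays moved. The work goes in short steps, Python scripts to look and compute and a tool call to move; the robot and the scene stay as the last step left them, time stands still between calls to the robot, and variables do not carry over. Pictures are saved under pics/ and viewed, at most 10 in all, crops included, and the job is handed in when it is done.

```bash
ls; mkdir -p pics; python3 - <<'E'
from bench import ctrl
import cv2
o=ctrl.get_obs();print(o)
for n in("scene","side"):
    p=ctrl.camera_params(n);print(n,p)
    cv2.imwrite(f"pics/{n}0.png",ctrl.camera(n))
E
```

```text
bench.py
pics
{'time_s': 0.0, 'q': array([-1.40831086e+00,  1.81569469e-01,  1.60798056e+00,  1.70128759e-05,
        1.35380587e+00, -2.06265614e-01]), 'dq': array([ 0.00133139,  0.00043227, -0.00050995,  0.00088421, -0.00076888,
        0.0012893 ]), 'joint_efforts': array([ 1.09689950e-03, -4.44875193e+01, -3.51334727e+01, -3.40216184e-04,
        9.20865306e-03,  1.68618749e-05]), 'eef_pos': array([ 0.20720945, -0.53578581,  0.23038144]), 'eef_rot': array([-8.81227347e-04,  9.83050881e-01,  1.83330813e-01,  2.76005474e-05]), 'wrist_force': array([-0.50443754, -0.5421905 , -0.07484391]), 'torque': array([ 0.03809735,  0.02612407, -0.01303378]), 'grasp_force': 0.0, 'opening': 1.0019696593043077}
scene {'fovy': 47.772953439280876, 'cx': 322.5205417783054, 'cy': 238.40037619078655, 'view': array([[-0.74963995, -0.66177384,  0.00976379,  0.62333995],
       [ 0.28805357, -0.31294661,  0.90503567, -0.1270999 ],
       [-0.59587338,  0.68126339,  0.4252236 , -0.70526535],
       [ 0.        ,  0.        ,  0.        ,  1.        ]])}
side {'fovy': 48.580818043091924, 'cx': 311.1188552924511, 'cy': 243.01999814684396, 'view': array([[ 0.85695129, -0.51487616, -0.02317385, -0.37100238],
       [ 0.27984455,  0.42706909,  0.85982499, -0.34265396],
       [-0.43280656, -0.74331321,  0.51006269, -0.48691113],
       [ 0.        ,  0.        ,  0.        ,  1.        ]])}
```

View pics/scene0.png

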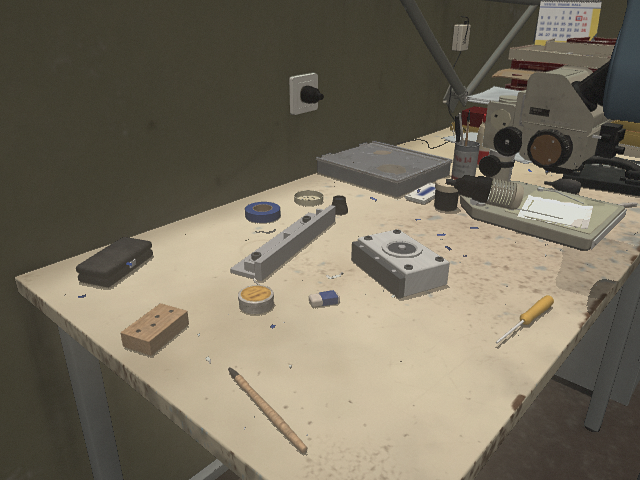

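View pics/side0.png

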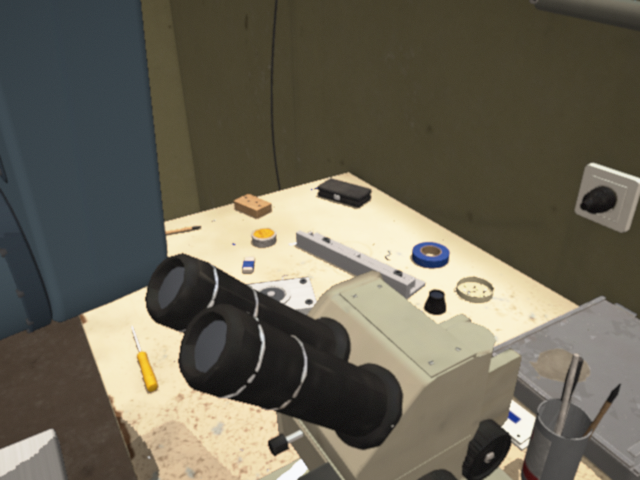

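Scene: block top around (400,248), with the dark strip on its left-front side at about (380,275). The fence runs from (235,270) to (335,210), the tin is at (256,298), the eraser at (324,298) and the loupe at (340,205). In the side view the microscope hides most of the block. I'll enlarge both.

```bash
python3 - <<'E'
import cv2
a=cv2.imread("pics/scene0.png")[180:330,222:462]
b=cv2.imread("pics/side0.png")[215:345,225:445]
cv2.imwrite("pics/sc.png",cv2.resize(a,(792,495),interpolation=cv2.INTER_CUBIC)) #3.3
cv2.imwrite("pics/sd.png",cv2.resize(b,(792,468),interpolation=cv2.INTER_CUBIC)) #3.6
E
```

```text
(no output)
```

View pics/sc.png

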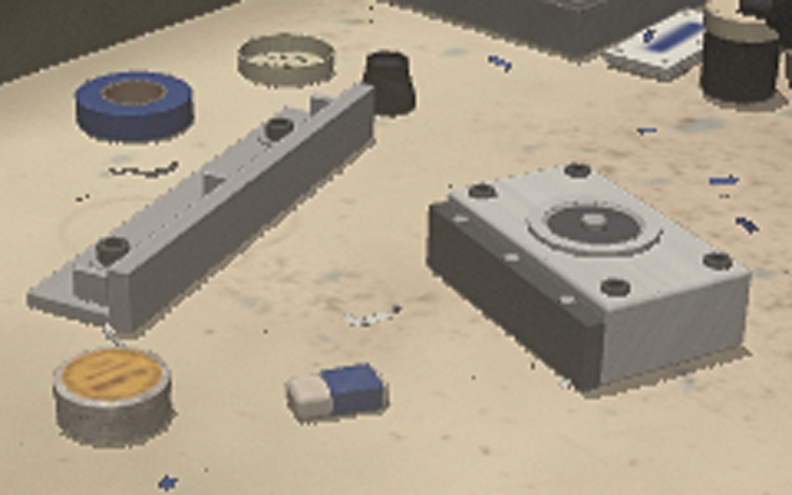

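View pics/sd.png

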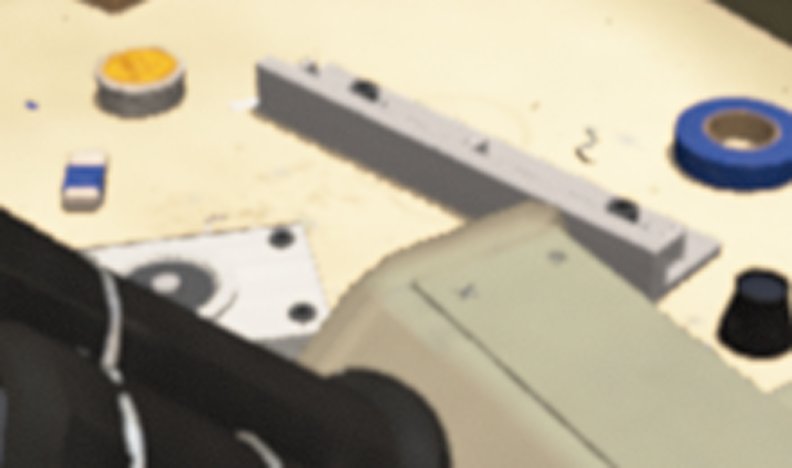

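Enlarged scene (crop pixels): fence face corners at (130,275), (130,333), (374,88), (374,140). Strip outer edge bottom runs (428,265)–(585,392), and the block end bottom is at (745,350). Enlarged side: fence face corners at (258,66), (257,108), (657,252), (657,298). Block top corners at (300,226) and about (328,318).

```bash
cat > h.py <<'E'
import numpy as np
from bench import ctrl
from scipy.optimize import least_squares
from scipy.spatial.transform import Rotation as R
def proj(p,X):
    c=(p["view"]@np.append(X,1))[:3]; v=np.array([c[0],-c[1],-c[2]]); f=240/np.tan(np.radians(p["fovy"]/2))
    if p.get("fish"):
        r=np.hypot(v[0],v[1]);th=np.arctan2(r,v[2]);return np.array([p["cx"],p["cy"]])+f*th*v[:2]/r
    return np.array([p["cx"],p["cy"]])+f*v[:2]/v[2]
def cam(n):
    p=dict(ctrl.camera_params(n)); p["fish"]=n=="wrist"; return p
def tri(obs): # [(p,uv)]
    s=least_squares(lambda X:np.concatenate([proj(p,X)-uv for p,uv in obs]),[.5,0,.02]);return s.x,np.abs(s.fun).max()
def fit(obs,x0): # [(p,uv,local)]
    def f(s):
        c,n=np.cos(s[2]),np.sin(s[2])
        return np.concatenate([proj(p,[s[0]+c*l[0]-n*l[1],s[1]+n*l[0]+c*l[1],l[2]])-uv for p,uv,l in obs])
    s=least_squares(f,x0,loss="soft_l1");return s.x,f(s.x).reshape(-1,2)
E
cat > m.py <<'E'
from h import *
S,D=cam("scene"),cam("side")
s=lambda u,v:np.array([222+u/3.3,180+v/3.3]); d=lambda u,v:np.array([225+u/3.6,215+v/3.6])
for p in(S,D): print("cam",-p["view"][:3,:3].T@p["view"][:3,3])
print("tri",[tri([(S,s(*a)),(D,d(*b))]) for a,b in [((130,275),(258,66)),((130,333),(257,108)),((374,88),(657,252)),((374,140),(657,298))]])
F=[(S,s(130,275),(0,.13,.032)),(S,s(130,333),(0,.13,0)),(S,s(374,88),(0,-.13,.032)),(S,s(374,140),(0,-.13,0)),
(D,d(258,66),(0,.13,.032)),(D,d(257,108),(0,.13,0)),(D,d(657,252),(0,-.13,.032)),(D,d(657,298),(0,-.13,0))]
f,r=fit(F,[.6,0,0]);print("fence",f,r.round(1).tolist())
for y in range(0,8):
  pass
B=lambda k:[(S,s(428,265),(.045,-k*.0675,0)),(S,s(585,392),(.045,k*.0675,0)),(S,s(748,270),(-.045,k*.0675,.04)),(S,s(745,350),(-.045,k*.0675,0)),
(S,s(430,204),(.045,-k*.0675,.034)),(D,d(300,226),(.045,-k*.0675,.04))]
for k in(1,-1):
  best=min((fit(B(k)[:5],[.55,0,y]) for y in np.arange(-3,3,.7)),key=lambda t:np.abs(t[1]).sum())
  print("block",k,best[0],best[1].round(1).tolist())
  b=best[0]
  for l in [(.035,-k*.0675,.04),(-.045,-k*.0675,.04),(.035,k*.0675,.04)]:
    c,n=np.cos(b[2]),np.sin(b[2]);X=[b[0]+c*l[0]-n*l[1],b[1]+n*l[0]+c*l[1],l[2]]
    print(l,X,"scenecrop",(proj(S,X)-[222,180])*3.3,"sidecrop",(proj(D,X)-[225,215])*3.6)
g=lambda p,uv,z:least_squares(lambda X:proj(p,[X[0],X[1],z])-uv,[.5,0]).x
print("tin",g(S,s(112,375),.019),"tin side",g(D,d(141,66),.019),"eraser",g(S,s(337,388),.013),g(D,d(85,172),.013),"loupe",g(S,s(388,62),.03),g(D,d(763,285),.03))
c,n=np.cos(f[2]),np.sin(f[2])
E
python3 m.py
```

```text
cam [0.08364326 0.85320605 0.40883925]
cam [ 0.20308248 -0.40661084  0.53438009]
tri [(array([0.6249776 , 0.37322027, 0.03005178]), np.float64(0.5727367110825128)), (array([0.62412591, 0.37594933, 0.0019048 ]), np.float64(0.9993502603341824)), (array([0.69069791, 0.12496013, 0.03118465]), np.float64(0.7127010707027068)), (array([0.69213023, 0.12550524, 0.00173674]), np.float64(2.18534070746216))]
fence [0.65767081 0.24930683 0.26050213] [[-0.8, -1.0], [0.0, 0.1], [-0.2, -1.4], [-0.6, -1.5], [-1.1, -0.6], [-0.2, 2.1], [0.4, 0.5], [-0.9, 3.6]]
block 1 [0.48681978 0.21210335 1.19640199] [[-0.3, -0.0], [-1.0, 0.5], [2.3, 0.0], [0.3, -0.7], [-0.2, -0.3]]
(0.035, -0.0675, 0.04) [np.float64(0.5624438207031973), np.float64(0.21999352352595275), 0.04] scenecrop [447.42023545 188.07536434] sidecrop [302.9884562  225.60764867]
(-0.045, -0.0675, 0.04) [np.float64(0.5331871095786361), np.float64(0.14553518044625496), 0.04] scenecrop [583.60268706 158.91215288] sidecrop [333.92292566 331.17885004]
(0.035, 0.0675, 0.04) [np.float64(0.43679536675620734), np.float64(0.2693642235486498), 0.04] scenecr
[... 157 characters left out ...]
-0.7, 0.0], [-0.8, -0.2]]
(0.035, 0.0675, 0.04) [np.float64(0.5594041335867779), np.float64(0.23727511899571335), 0.04] scenecrop [430.2028209 201.0701514] sidecrop [278.19759534 209.85738158]
(-0.045, 0.0675, 0.04) [np.float64(0.5025945612026129), np.float64(0.2936016002059604), 0.04] scenecrop [451.29125253 279.00759133] sidecrop [113.98034467 190.46193858]
(0.035, -0.0675, 0.04) [np.float64(0.464353196544486), np.float64(0.14140896559743488), 0.04] scenecrop [706.54407587 195.58996698] sidecrop [194.03958935 393.07140848]
tin [0.57866804 0.4262406 ] tin side [0.58226475 0.42719353] eraser [0.50832945 0.36292108] [0.51408153 0.35519478] loupe [0.71018232 0.08767323] [0.71624127 0.08273422]
```

The fits from the two views agree to about 2 mm. The fence is at (0.658, 0.249) with yaw 0.2605. The block is at (0.487, 0.212) with yaw 1.196, so it is 0.936 rad anticlockwise and 175 mm before the fence, as the text says. Next I'll locate the microscope and work out the first push.

```bash
cat >> h.py <<'E'
FO=np.array([.6577,.2493]);FY=.2605
def w(xf,yf): c,n=np.cos(FY),np.sin(FY);return FO+[c*xf-n*yf,n*xf+c*yf]
def inf(p): c,n=np.cos(FY),np.sin(FY);d=np.array(p[:2])-FO;return np.array([c*d[0]+n*d[1],-n*d[0]+c*d[1]])
def rel(xf,yf,z):
    o=ctrl.get_obs();q=o["eef_rot"];r=R.from_quat([q[1],q[2],q[3],q[0]])
    t=R.from_matrix(np.array([[np.cos(FY),np.sin(FY),0],[np.sin(FY),-np.cos(FY),0],[0,0,-1]]))
    return (r.inv().apply(np.append(w(xf,yf),z)-o["eef_pos"])).round(4),(r.inv()*t).as_rotvec().round(4)
E
python3 - <<'E'
from h import *
S,D=cam("scene"),cam("side")
g=lambda p,uv,z:least_squares(lambda X:proj(p,[X[0],X[1],z])-uv,[.5,0]).x.round(3)
for uv in [(440,208),(462,195),(625,215),(585,248),(500,233),(500,343),(553,300),(600,290)]: print(uv,g(S,uv,0))
for uv in [(485,180),(620,180)]: print("z.03",g(S,uv,.03))
# head height: tri of binocular
print(tri([(S,(585,95)),(D,(210,345))]), tri([(S,(540,105)),(D,(395,320))]))
b=np.array([.487,.212]);y=1.196-FY
for l in [(-.045,.0675),(-.045,-.0675),(.045,.0675),(.045,-.0675)]:
  c,n=np.cos(y),np.sin(y);print(l,inf(b)+[c*l[0]-n*l[1],n*l[0]+c*l[1]])
print("eraser",inf([.511,.359]),"loupe",inf([.713,.085]),"tin",inf([.58,.4267]))
for t in [(-.30,.0,.2),(-.30,0,.006)]:print(w(*t[:2]),rel(*t))
E
```

```text
(440, 208) [ 0.577 -0.072]
(462, 195) [ 0.581 -0.17 ]
(625, 215) [ 0.288 -0.29 ]
(585, 248) [ 0.297 -0.08 ]
(500, 233) [ 0.433 -0.039]
(500, 343) [0.286 0.279]
(553, 300) [0.274 0.13 ]
(600, 290) [0.233 0.054]
z.03 [ 0.553 -0.212]
z.03 [ 0.337 -0.414]
(array([ 0.31139317, -0.06060261,  0.23564369]), np.float64(19.1478256467783)) (array([ 0.44730903, -0.12552536,  0.23171573]), np.float64(8.326808489148391))
(-0.045, 0.0675) [-0.25558213  0.01175985]
(-0.045, -0.0675) [-0.14692118 -0.06835132]
(0.045, 0.0675) [-0.20217468  0.08420048]
(0.045, -0.0675) [-0.09351374  0.00408931]
eraser [-0.1134958   0.14378346] loupe [ 0.01111653 -0.17300001] tin [-0.0293867   0.19142746]
[0.3678216  0.17203089] (array([ 0.405 , -0.6023,  0.0315]), array([-0.0015, -0.0002,  0.1083]))
[0.3678216  0.17203089] (array([ 0.4049, -0.6021,  0.2255]), array([-0.0015, -0.0002,  0.1083]))
```

```bash
python3 - <<'E'
from h import *
S,D=cam("scene"),cam("side")
for X in [(.31,-.06),(.31,-.2),(.4,-.12),(.4,-.25),(.5,-.2)]:
  print(X,[ (z,proj(S,[*X,z]).round().tolist(),proj(D,[*X,z]).round().tolist()) for z in(.2,.3,.4)])
for k in range(1): pass
# lamp: scene lines vs side gray at top right
print([proj(D,X).round().tolist() for X in [(.8,-.3,.2),(.8,-.3,.4),(.6,-.3,.4),(.5,-.4,.4)]],[proj(S,X).round().tolist() for X in [(.8,-.3,.2),(.8,-.3,.4),(.6,-.3,.4),(.5,-.4,.4)]])
import cv2
cv2.imwrite("pics/w0.png",ctrl.camera("wrist"))
p=cam("wrist");print(-p["view"][:3,:3].T@p["view"][:3,3])
E
```

```text
(0.31, -0.06) [(0.2, [600.0, 135.0], [222.0, 366.0]), (0.3, [615.0, 68.0], [209.0, 273.0]), (0.4, [632.0, -6.0], [192.0, 154.0])]
(0.31, -0.2) [(0.2, [625.0, 120.0], [301.0, 486.0]), (0.3, [640.0, 60.0], [296.0, 382.0]), (0.4, [656.0, -6.0], [288.0, 238.0])]
(0.4, -0.12) [(0.2, [556.0, 119.0], [344.0, 368.0]), (0.3, [567.0, 59.0], [345.0, 274.0]), (0.4, [580.0, -7.0], [346.0, 153.0])]
(0.4, -0.25) [(0.2, [581.0, 108.0], [448.0, 480.0]), (0.3, [593.0, 53.0], [466.0, 375.0]), (0.4, [605.0, -8.0], [491.0, 230.0])]
(0.5, -0.2) [(0.2, [519.0, 104.0], [494.0, 380.0]), (0.3, [528.0, 50.0], [514.0, 283.0]), (0.4, [538.0, -8.0], [540.0, 158.0])]
[[797.0, 321.0], [913.0, 116.0], [791.0, 175.0], [980.0, 321.0]] [[416.0, 81.0], [423.0, -11.0], [508.0, -9.0], [576.0, -9.0]]
[ 0.2768784  -0.50993669  0.37204244]
```

View pics/w0.png

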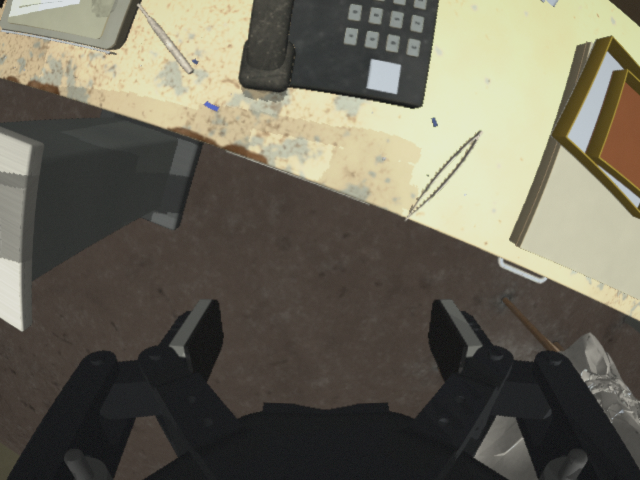

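The wrist view shows only the cart side (phone and binder, nothing in the way). The microscope stands up to about z 0.3 between the start pose and the block, so I'll rise to z 0.45 and pass over it.

Careful with the scale: shifts go in shares of 0.5 m and turns go in shares of 2 pi rad. That gives: 0.236 m / 0.5 = 0.472, -0.22 m / 0.5 = -0.44.

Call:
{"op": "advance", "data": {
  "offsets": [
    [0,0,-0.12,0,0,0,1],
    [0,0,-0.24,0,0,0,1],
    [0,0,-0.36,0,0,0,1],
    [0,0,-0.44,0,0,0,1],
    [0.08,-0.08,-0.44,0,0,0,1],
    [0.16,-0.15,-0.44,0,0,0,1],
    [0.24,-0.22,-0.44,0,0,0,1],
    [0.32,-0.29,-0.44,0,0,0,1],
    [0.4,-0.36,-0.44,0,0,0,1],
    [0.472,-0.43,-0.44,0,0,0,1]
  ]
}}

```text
refused: offsets: the value is not of type 'object' (schema: type "object"). Nothing was moved.
```

The call was refused and nothing moved: it wants an object with the rows under "rows". Same move again in that form.

Call:
{"op": "advance", "data": {
  "offsets": {"rows": [[0,0,-0.12,0,0,0,1],[0,0,-0.24,0,0,0,1],[0,0,-0.36,0,0,0,1],[0,0,-0.44,0,0,0,1],[0.08,-0.08,-0.44,0,0,0,1],[0.16,-0.15,-0.44,0,0,0,1],[0.24,-0.22,-0.44,0,0,0,1],[0.32,-0.29,-0.44,0,0,0,1],[0.4,-0.36,-0.44,0,0,0,1],[0.472,-0.43,-0.44,0,0,0,1]]}
}}

```text
time_s: 1.4
eef_pos: [0.3504, -0.249, 0.4511]
eef_rot: [-0.0, 0.983, 0.183, 0.0]
wrist_force: [0.7, -0.5, -0.1]
opening: 1.005
grasp_force: 0.0
```

```bash
python3 - <<'E'
from h import *
print(rel(-.31,.0,.45),ctrl.get_obs()["q"].round(2))
E
```

```text
(array([ 0.1581, -0.3875,  0.0012]), array([-1.000e-04, -2.000e-04,  1.083e-01])) [-0.9  -0.25  1.59  0.    1.8   0.31]
```

```bash
python3 - <<'E'
from h import *
for z in(.45,.012): print(w(-.245,.104),rel(-.245,.104,z))
E
```

```text
[0.39417935 0.28668807] (array([ 0.2339, -0.4839,  0.0012]), array([-1.000e-04, -2.000e-04,  1.083e-01]))
[0.39417935 0.28668807] (array([ 0.2339, -0.4838,  0.4392]), array([-1.000e-04, -2.000e-04,  1.083e-01]))
```

Scaled: -0.484 m / 0.5 = -0.968, -0.455 m / 0.5 = -0.91, 0.108 rad / 6.2832 = 0.0172.

Call:
{"op": "advance", "data": {
  "offsets": {"rows": [[0.05,-0.1,0,0,0,0.008,0],[0.1,-0.2,0,0,0,0.0172,0],[0.15,-0.3,0,0,0,0.0172,0],[0.2,-0.4,0,0,0,0.0172,0],[0.25,-0.5,0,0,0,0.0172,0],[0.3,-0.6,0,0,0,0.0172,0],[0.35,-0.7,0,0,0,0.0172,0],[0.4,-0.82,0,0,0,0.0172,0],[0.44,-0.91,0,0,0,0.0172,0],[0.468,-0.968,0,0,0,0.0172,0]]}
}}

```text
time_s: 2.65
eef_pos: [0.393, 0.2875, 0.4508]
eef_rot: [0.0, 0.991, 0.131, -0.0]
wrist_force: [0.6, -0.8, -0.7]
opening: 0.001
grasp_force: 0.0
```

Call:
{"op": "advance", "data": {
  "offsets": {"rows": [[0,0,0.12,0,0,0,0],[0,0,0.24,0,0,0,0],[0,0,0.36,0,0,0,0],[0,0,0.48,0,0,0,0],[0,0,0.58,0,0,0,0],[0,0,0.66,0,0,0,0],[0,0,0.66,0,0,0,0]]}
}}

```text
time_s: 3.52
eef_pos: [0.3909, 0.2839, 0.1182]
eef_rot: [0.001, 0.992, 0.13, -0.004]
wrist_force: [-0.0, -0.4, -0.4]
opening: -0.002
grasp_force: 0.0
```

```bash
python3 - <<'E'
from h import *
import cv2
o=ctrl.get_obs();print(inf(o["eef_pos"]),o["eef_pos"],rel(-.245,.104,.012))
np.save("pw1.npy",cam("wrist"),allow_pickle=True)
cv2.imwrite("pics/w1.png",ctrl.camera("wrist"))
E
```

```text
[-0.24888855  0.10217083] [0.39089312 0.28391906 0.11822228] (array([ 0.0047, -0.0019,  0.1062]), array([0.0009, 0.0077, 0.0002]))
```

View pics/w1.png

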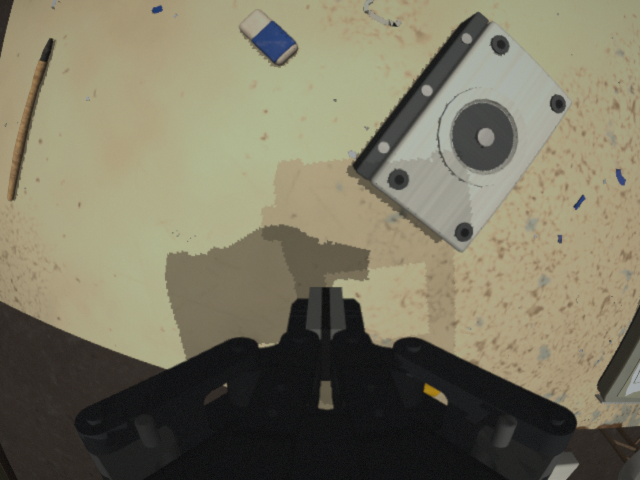

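The wrist view shows the block with its strip edge from (354,166) to (479,13), and top corners at (463,251) and (568,104). The eraser is at (269,38). I'll check the block's pose from this view.

```bash
cat > wf.py <<'E'
from h import *
import cv2,sys
def wfit(p,pts,x0):
    # pts: dict local->px
    s,r=fit([(p,np.array(v),k) for k,v in pts.items()],x0); f=inf(s)
    print("block world",s.round(4),"fence",f.round(4),"rel yaw",round(s[2]-FY,4),r.round(1).tolist()); return s
A,B,C,E,G,H=(-.045,.0675,.04),(-.045,-.0675,.04),(.045,.0675,.034),(.045,-.0675,.034),(.035,.0675,.04),(.035,-.0675,.04)
E
python3 - <<'E'
from wf import *
p=np.load("pw1.npy",allow_pickle=True).item()
wfit(p,{A:(463,250),B:(567,104),C:(355,165),E:(478,13),G:(373,180)},[.487,.212,1.196])
g=lambda p,uv,z:least_squares(lambda X:proj(p,[X[0],X[1],z])-uv,[.5,0.2]).x
print("eraser",inf(g(p,(269,38),.013)),inf(g(p,(284,66),.0)),inf(g(p,(241,20),0)))
E
```

```text
block world [0.4887 0.2113 1.1921] fence [-0.1731  0.0068] rel yaw 0.9316 [[-0.5, 4.2], [9.6, -2.3], [0.1, 3.5], [2.9, -4.7], [-3.8, -0.3]]
eraser [-0.11444111  0.13804003] [-0.13218271  0.12949433] [-0.09632827  0.15996287]
```

Scaled: 0.106 m / 0.5 = 0.212, 0.104 m / 0.5 = 0.208.

Call:
{"op": "advance", "data": {
  "offsets": {"rows": [[0.002,0,0.1,0,0,0,0],[0.004,-0.002,0.16,0,0,0,0],[0.008,-0.004,0.208,0,0,0,0],[0.008,-0.004,0.212,0,0,0,0],[0.008,-0.004,0.212,0,0,0,0]]}
}}

```text
time_s: 4.2
eef_pos: [0.3986, 0.2887, 0.0172]
eef_rot: [-0.0, 0.992, 0.13, 0.001]
wrist_force: [0.9, 0.6, 0.5]
opening: -0.001
grasp_force: 0.0
```

Scaled: 0.055 m / 0.5 = 0.11, 0.04 m / 0.5 = 0.08.

Call:
{"op": "advance", "data": {
  "offsets": {"rows": [[0.012,0.012,0,0,0,0,0],[0.026,0.026,0,0,0,0,0],[0.038,0.036,0,0,0,0,0],[0.052,0.042,0,0,0,0,0],[0.066,0.048,0,0,0,0,0],[0.08,0.056,0,0,0,0,0],[0.094,0.062,0,0,0,0,0],[0.11,0.068,0,0,0,0,0],[0.11,0.068,0,0,0,0,0]]}
}}

```text
time_s: 5.32
eef_pos: [0.4594, 0.2696, 0.0152]
eef_rot: [-0.0, 0.992, 0.13, 0.0]
wrist_force: [-0.5, 0.5, 0.2]
opening: 0.003
grasp_force: 0.4
```

```bash
python3 - <<'E'
from h import *
o=ctrl.get_obs();print(inf(o["eef_pos"]),o["wrist_force"])
E
```

```text
[-0.18638172  0.07065237] [-0.50432109  0.5311495   0.2491334 ]
```

Call:
{"op": "advance", "data": {
  "offsets": {"rows": [[-0.06,0,0,0,0,0,0],[-0.14,0,-0.08,0,0,0,0],[-0.16,0,-0.18,0,0,0,0],[-0.16,0,-0.2,0,0,0,0],[-0.16,0,-0.2,0,0,0,0],[-0.16,0,-0.2,0,0,0,0],[-0.16,0,-0.2,0,0,0,0]]}
}}

```text
time_s: 6.2
eef_pos: [0.3809, 0.2484, 0.1138]
eef_rot: [0.0, 0.992, 0.13, -0.001]
wrist_force: [0.4, -0.5, -0.2]
opening: 0.0
grasp_force: 0.0
```

```bash
python3 - <<'E'
from h import *
import cv2
o=ctrl.get_obs();print(inf(o["eef_pos"]),o["eef_pos"])
np.save("pw2.npy",cam("wrist"),allow_pickle=True)
cv2.imwrite("pics/w2.png",ctrl.camera("wrist"))
E
```

```text
[-0.26765544  0.0704083 ] [0.38094028 0.24839448 0.1138244 ]
```

View pics/w2.png

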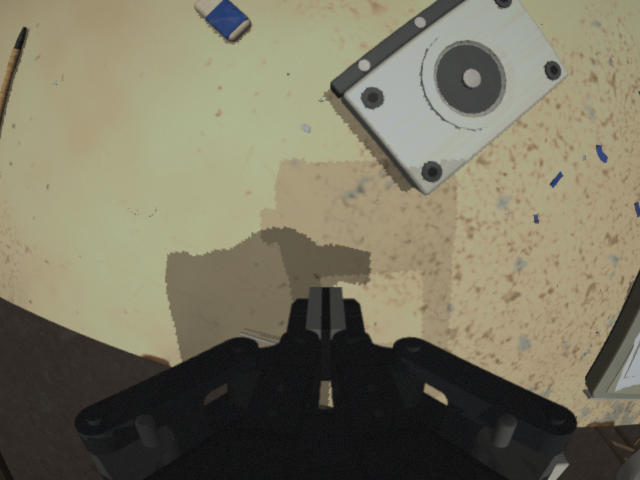

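After the first push, the strip's +y top corner is at (332,86), and the plain-side top corners are at (428,194) and (567,72). The boss is at (472,78).

```bash
python3 - <<'E'
from wf import *
p=np.load("pw2.npy",allow_pickle=True).item()
s=wfit(p,{A:(428,194),B:(566,73),C:(332,86),G:(347,98)},[.5,.2,1.0])
y=s[2]-FY;c,n=np.cos(y),np.sin(y)
for l in [(-.045,.0675),(-.045,.055),(0,-.056),(.045,.0675),(.045,-.0675),(-.045,-.0675)]: print(l,(inf(s)+[c*l[0]-n*l[1],n*l[0]+c*l[1]]).round(4))
E
```

```text
block world [0.5095 0.1951 0.9943] fence [-0.1571 -0.0142] rel yaw 0.7338 [[2.7, 6.0], [6.8, -0.1], [-0.6, -0.3], [-3.6, -0.6]]
(-0.045, 0.0675) [-0.2358  0.0058]
(-0.045, 0.055) [-0.2274 -0.0035]
(0, -0.056) [-0.1196 -0.0558]
(0.045, 0.0675) [-0.1689  0.066 ]
(0.045, -0.0675) [-0.0785 -0.0342]
(-0.045, -0.0675) [-0.1453 -0.0945]
```

Scaled: 0.118 m / 0.5 = 0.236, 0.05 m / 0.5 = 0.1.

Call:
{"op": "advance", "data": {
  "offsets": {"rows": [[0,0.12,0,0,0,0,0],[0.01,0.236,0,0,0,0,0],[0.012,0.236,0.1,0,0,0,0],[0.012,0.236,0.17,0,0,0,0],[0.012,0.236,0.2,0,0,0,0],[0.012,0.236,0.2,0,0,0,0]]}
}}

```text
time_s: 7.0
eef_pos: [0.417, 0.1364, 0.0144]
eef_rot: [-0.0, 0.991, 0.13, -0.001]
wrist_force: [-0.5, -0.8, 0.6]
opening: 0.003
grasp_force: 0.0
```

Call:
{"op": "advance", "data": {
  "offsets": {"rows": [[0.02,-0.024,0,0,0,0,0],[0.044,-0.056,0,0,0,0,0],[0.056,-0.076,0,0,0,0,0],[0.068,-0.094,0,0,0,0,0],[0.084,-0.112,0,0,0,0,0],[0.102,-0.13,0,0,0,0,0],[0.116,-0.144,0,0,0,0,0],[0.13,-0.156,0,0,0,0,0],[0.13,-0.156,0,0,0,0,0]]}
}}

```text
time_s: 8.12
eef_pos: [0.4615, 0.2292, 0.0154]
eef_rot: [-0.0, 0.991, 0.13, 0.001]
wrist_force: [0.5, -0.4, 0.2]
opening: -0.001
grasp_force: 0.0
```

```bash
python3 - <<'E'
from h import *
o=ctrl.get_obs();print(inf(o["eef_pos"]))
E
```

```text
[-0.19472678  0.03108703]
```

Call:
{"op": "advance", "data": {
  "offsets": {"rows": [[0.06,-0.156,0,0,0,0,0],[-0.02,-0.156,-0.06,0,0,0,0],[-0.04,-0.156,-0.16,0,0,0,0],[-0.04,-0.156,-0.2,0,0,0,0],[-0.04,-0.156,-0.2,0,0,0,0],[-0.04,-0.156,-0.2,0,0,0,0],[-0.04,-0.156,-0.2,0,0,0,0]]}
}}

```text
time_s: 9.0
eef_pos: [0.4205, 0.2981, 0.1138]
eef_rot: [0.0, 0.992, 0.13, -0.001]
wrist_force: [-0.3, 0.0, -0.4]
opening: 0.002
grasp_force: 0.0
```

```bash
python3 - <<'E'
from h import *
import cv2
o=ctrl.get_obs();print(inf(o["eef_pos"]),o["eef_pos"])
np.save("pw3.npy",cam("wrist"),allow_pickle=True)
cv2.imwrite("pics/w3.png",ctrl.camera("wrist"))
E
```

```text
[-0.21664716  0.10824337] [0.42048266 0.29809094 0.11381968]
```

View pics/w3.png

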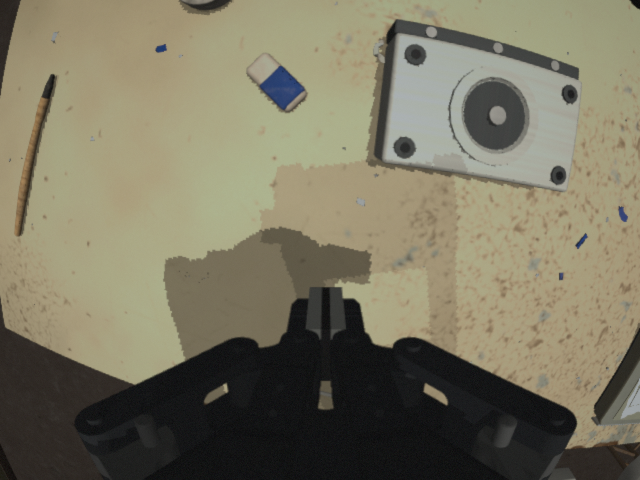

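That retreat was a slip on my part: its first row nudged the block further forward. The view now shows it near square and slightly past: strip corners at (389,22) and (579,70), plain corners at (378,159) and (566,190). The eraser hasn't moved.

```bash
python3 - <<'E'
from wf import *
p=np.load("pw3.npy",allow_pickle=True).item()
s=wfit(p,{A:(378,159),B:(566,189),C:(391,20),E:(579,71),G:(397,32),H:(579,80)},[.53,.25,.2])
y=s[2]-FY;c,n=np.cos(y),np.sin(y)
for l in [(-.045,.0675),(.045,.0675),(.045,-.0675),(-.045,-.0675)]: print(l,(inf(s)+[c*l[0]-n*l[1],n*l[0]+c*l[1]]).round(4))
S=cam("scene")
import cv2
im=ctrl.camera("scene");cv2.imwrite("pics/s1.png",cv2.resize(im[180:330,222:462],(792,495),interpolation=cv2.INTER_CUBIC))
E
```

```text
block world [0.5345 0.2218 0.1612] fence [-0.1261  0.0052] rel yaw -0.0993 [[-0.1, 5.8], [0.5, 5.2], [1.1, -1.6], [-0.8, -3.6], [-4.6, -0.7], [3.4, 0.4]]
(-0.045, 0.0675) [-0.1642  0.0768]
(0.045, 0.0675) [-0.0747  0.0679]
(0.045, -0.0675) [-0.0881 -0.0664]
(-0.045, -0.0675) [-0.1776 -0.0575]
```

View pics/s1.png

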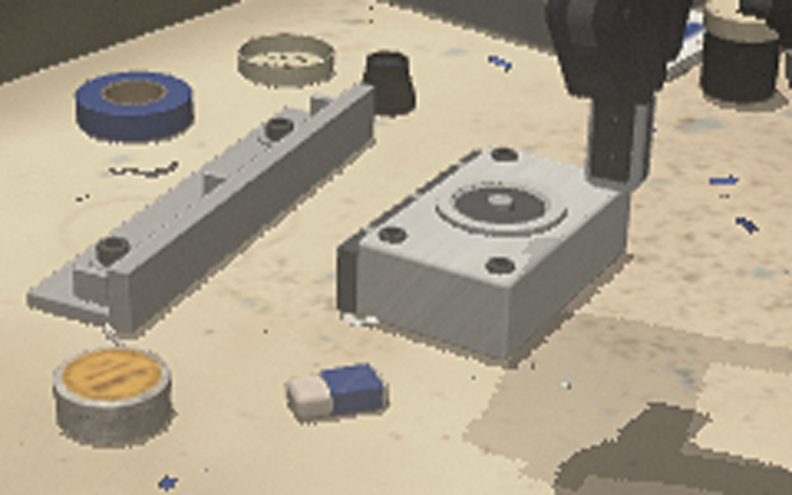

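The scene crop shows the block standing free with the strip toward the fence, and the fence and bystanders unchanged. I'll cross-check the pose with the scene view.

```bash
python3 - <<'E'
from wf import *
S=cam("scene");s=lambda u,v:np.array([222+u/3.3,180+v/3.3])
pts={(-.045,.0675,0):s(510,362),A:s(512,286),B:s(630,190),(-.045,-.0675,0):s(630,258),C:s(338,243),(.045,.0675,0):s(338,310),G:s(358,249)}
wfit(S,pts,[.53,.22,.16])
o=ctrl.get_obs();print(proj(S,o["eef_pos"]),(proj(S,o["eef_pos"])-[222,180])*3.3)
print(rel(-.225,.005,.1),rel(-.225,.005,.005))
E
```

```text
block world [0.5338 0.2216 0.1634] fence [-0.1269  0.0051] rel yaw -0.0971 [[-0.5, 1.1], [0.3, 0.1], [1.9, -3.5], [-0.0, -2.3], [0.0, 1.4], [-0.2, 0.6], [-0.4, -2.3]]
[408.5436286  235.33122912] [615.59397439 182.59305609]
(array([-0.0085,  0.1033,  0.0141]), array([ 0.0002,  0.0021, -0.0001])) (array([-0.0083,  0.1033,  0.1091]), array([ 0.0002,  0.0021, -0.0001]))
```

Both views give (-0.127, 0.005) and about -0.098 rad. I'll open the gripper and push the opposite corner with the two fingertips set parallel to the fence.

Scaled: 0.108 m / 0.5 = 0.216, 0.103 m / 0.5 = 0.206.

Call:
{"op": "advance", "data": {
  "offsets": {"rows": [[-0.02,0.12,0,0,0,0,1],[-0.02,0.206,0,0,0,0,1],[-0.02,0.206,0.06,0,0,0,1],[-0.02,0.206,0.14,0,0,0,1],[-0.02,0.206,0.2,0,0,0,1],[-0.02,0.206,0.216,0,0,0,1],[-0.02,0.206,0.216,0,0,0,1]]}
}}

```text
time_s: 9.98
eef_pos: [0.4379, 0.1965, 0.0071]
eef_rot: [0.0, 0.992, 0.13, -0.001]
wrist_force: [0.2, 0.2, 0.4]
opening: 0.998
grasp_force: 0.0
```

Call:
{"op": "advance", "data": {
  "offsets": {"rows": [[0.024,0,0,0,0,0,1],[0.048,0,0,0,0,0,1],[0.068,0,0,0,0,0,1],[0.084,0,0,0,0,0,1],[0.1,0,0,0,0,0,1],[0.116,0,0,0,0,0,1],[0.132,0,0,0,0,0,1],[0.148,0,0,0,0,0,1],[0.164,0,0,0,0,0,1],[0.18,0,0,0,0,0,1]]}
}}

```text
time_s: 11.22
eef_pos: [0.5235, 0.2196, 0.0067]
eef_rot: [0.0, 0.991, 0.13, -0.002]
wrist_force: [-7.2, -2.0, 5.2]
opening: 1.0
grasp_force: 3.3
```

```bash
python3 - <<'E'
from h import *
import cv2
o=ctrl.get_obs();print(inf(o["eef_pos"]),o["wrist_force"])
np.save("pw4.npy",cam("wrist"),allow_pickle=True)
cv2.imwrite("pics/w4.png",ctrl.camera("wrist"));a=ctrl.camera("scene");cv2.imwrite("pics/s2f.png",a);b=ctrl.camera("side");cv2.imwrite("pics/d2f.png",b)
f=lambda i:cv2.resize(i,None,fx=2.5,fy=2.5,interpolation=cv2.INTER_CUBIC)
cv2.imwrite("pics/s2.png",np.vstack([f(a[195:305,230:430]),f(b[225:340,225:425])]))
E
```

```text
[-0.13729315  0.00588444] [-7.20018093 -1.97118244  5.2090663 ]
```

Careful with the scale: shifts go in shares of 0.5 m and turns go in shares of 2 pi rad. That gives: -0.13 m / 0.5 = -0.26, -0.12 m / 0.5 = -0.24.

```bash
python3 - <<'E'
from h import *
print(ctrl.get_obs()["torque"])
E
```

```text
[0.03005495 0.13927988 0.04084625]
```

Call:
{"op": "advance", "data": {
  "offsets": {"rows": [[-0.06,0,0,0,0,0,1],[-0.16,0,0,0,0,0,1],[-0.24,0,-0.08,0,0,0,1],[-0.24,0,-0.2,0,0,0,1],[-0.24,0,-0.26,0,0,0,0],[-0.24,0,-0.26,0,0,0,0],[-0.24,0,-0.26,0,0,0,0],[-0.24,0,-0.26,0,0,0,0]]}
}}

```text
time_s: 12.38
eef_pos: [0.408, 0.1886, 0.1358]
eef_rot: [0.0, 0.992, 0.13, -0.001]
wrist_force: [0.6, 0.5, 0.5]
opening: 0.144
grasp_force: 0.0
```

```bash
cat > ed.py <<'E'
from h import *
import cv2
def edges(im,p,L,s0,W=6,it=4):
    """L: list of local segment pairs; align to strongest gradient near the projection"""
    g=cv2.GaussianBlur(cv2.cvtColor(im,cv2.COLOR_BGR2GRAY),(0,0),1).astype(np.float32)
    s=np.array(s0,float)
    def P(s,l): c,n=np.cos(s[2]),np.sin(s[2]);return proj(p,[s[0]+c*l[0]-n*l[1],s[1]+n*l[0]+c*l[1],l[2]])
    for k in range(it):
        w=W if k<2 else 3; ob=[]
        for a,b in L:
            a,b=np.array(a),np.array(b);d=P(s,b)-P(s,a);N=np.array([-d[1],d[0]])/np.hypot(*d)
            for t in np.linspace(.06,.94,25):
                l=a+t*(b-a);q=P(s,l);o=np.arange(-w-1,w+1.01,.25);xy=(q+o[:,None]*N).astype(np.float32)
                v=cv2.remap(g,xy[None,:,0],xy[None,:,1],cv2.INTER_LINEAR)[0];dv=np.abs(np.gradient(v))[4:-4]
                if dv.max()>1: ob.append((l,q+o[4+dv.argmax()]*N,N))
        s=least_squares(lambda z:[(P(z,l)-m)@N for l,m,N in ob],s,loss="soft_l1",f_scale=.5).x
    r=np.array([(P(s,l)-m)@N for l,m,N in ob]);return s,np.median(np.abs(r)),len(ob)
def bx(x0,x1,y0,y1,z): return [((x0,y0,0),(x0,y1,0)),((x0,y0,z),(x0,y1,z))]
FL=[((0,-.13,.032),(0,.13,.032)),((0,-.13,0),(0,.13,0)),((0,.13,0),(0,.13,.032))]
A,B,G,H=(-.045,.0675,.04),(-.045,-.0675,.04),(.035,.0675,.04),(.035,-.0675,.04)
d=lambda l:(l[0],l[1],0)
BS=[(A,B),(d(A),d(B)),(A,d(A)),(A,G),((.045,.0675,0),d(A)),(G,H)]
BW=[(A,B),(A,G),(B,H),((.045,.0675,.034),(.045,-.0675,.034)),(G,H)]
E
python3 - <<'E'
from ed import *
p=cam("wrist");im=ctrl.camera("wrist");S=cam("scene");a=ctrl.camera("scene")
import pickle;pickle.dump((p,im,S,a),open("v5.pkl","wb"))
f0=cv2.imread("pics/scene0.png")
print(inf(ctrl.get_obs()["eef_pos"]))
f,r,n=edges(f0,S,FL,[.6577,.2493,.2605]);print("fence scene",f,r,n)
D=cam("side");print("fence side",edges(cv2.imread("pics/side0.png"),D,FL[:1],[.6577,.2493,.2605])[0])
b0=np.append(w(-.081,.005),FY)
b,r,n=edges(a,S,BS,b0,8);print("block scene",b,inf(b),b[2]-f[2],r,n)
b,r,n=edges(im,p,BW,b0,10);print("block wrist",b,inf(b),b[2]-FY,r,n)
f,r,n=edges(im,p,FL[:1],[.6577,.2493,.2605],10);print("fence wrist",f,r,n)
E
```

```text
[-0.25662765  0.00562162]
fence scene [0.65069621 0.26763492 0.25716825] 0.6869776201643594 73
fence side [ 0.9981262  -1.02721344  0.25919188]
block scene [0.57627674 0.23814586 0.25629746] [-0.08154904  0.01019387] -0.0008707826936386609 0.6519208643524002 150
block wrist [0.57851945 0.23629079 0.26126952] [-0.0798598   0.00782374] 0.0007695247888088175 0.45337322538838776 44
fence wrist [0.6577 0.2493 0.2605] nan 0
  return _methods._mean(a, axis=axis, dtype=dtype,
  ret = ret.dtype.type(ret / rcount)
```

The block is square to the fence to within about 0.003 rad, with the strip some 36 mm short and y ≈ +8 mm. Now I'll push it home with both fingertips.

Scaled: 0.138 m / 0.5 = 0.276, 0.13 m / 0.5 = 0.26.

Call:
{"op": "advance", "data": {
  "offsets": {"rows": [[0,0,0,0,0,0,1],[0,-0.006,0.1,0,0,0,1],[0,-0.006,0.2,0,0,0,1],[0,-0.006,0.26,0,0,0,1],[0.1,-0.006,0.26,0,0,0,1],[0.2,-0.006,0.26,0,0,0,1],[0.23,-0.006,0.26,0,0,0,1],[0.244,-0.006,0.26,0,0,0,1],[0.26,-0.006,0.26,0,0,0,1],[0.276,-0.006,0.26,0,0,0,1]]}
}}

```text
time_s: 13.72
eef_pos: [0.5389, 0.2268, 0.0061]
eef_rot: [0.0, 0.991, 0.13, -0.003]
wrist_force: [-5.4, -2.1, 1.2]
opening: 1.001
grasp_force: 2.6
```

Call:
{"op": "advance", "data": {
  "offsets": {"rows": [[0.012,0,0,0,0,0,1],[0.02,0,0,0,0,0,1],[0.02,0,0,0,0,0,1]]}
}}

```text
time_s: 14.1
eef_pos: [0.551, 0.2298, 0.0069]
eef_rot: [0.0, 0.992, 0.13, -0.0]
wrist_force: [-1.6, 0.4, -0.9]
opening: 1.001
grasp_force: 1.2
```

```bash
python3 - <<'E'
from h import *
o=ctrl.get_obs();print(inf(o["eef_pos"]),o["wrist_force"],o["torque"])
E
```

```text
[-0.10816188  0.00864522] [-1.62339262  0.3564638  -0.94619756] [-0.08589949  0.40195638  0.04915044]
```

Scaled: 0.005 m / 0.5 = 0.01, 0.003 m / 0.5 = 0.006.

Call:
{"op": "advance", "data": {
  "offsets": {"rows": [[0.006,0,0,0,0,0,1],[0.01,0,0,0,0,0,1],[0.01,0,0,0,0,0,1]]}
}}

```text
time_s: 14.48
eef_pos: [0.5565, 0.2312, 0.0074]
eef_rot: [-0.0, 0.992, 0.13, 0.0]
wrist_force: [-1.7, 0.5, -1.0]
opening: 1.001
grasp_force: 1.1
```

Call:
{"op": "advance", "data": {
  "offsets": {"rows": [[0.004,0,0,0,0,0,1],[0.004,0,0,0,0,0,1]]}
}}

```text
time_s: 14.72
eef_pos: [0.5567, 0.2314, 0.0073]
eef_rot: [0.0, 0.992, 0.13, -0.002]
wrist_force: [-8.4, -3.2, 4.2]
opening: 1.001
grasp_force: 4.5
```

Call:
{"op": "advance", "data": {
  "offsets": {"rows": [[0.004,0,0,0,0,0,1],[0.004,0,0,0,0,0,1]]}
}}

```text
time_s: 14.98
eef_pos: [0.5567, 0.2314, 0.0073]
eef_rot: [0.001, 0.992, 0.13, -0.004]
wrist_force: [-16.6, -4.9, 11.1]
opening: 1.001
grasp_force: 8.5
```

Position has stalled while the force rises past 12 N, so the strip is at the fence. I'll press a bit more, then seat it with one shut fingertip at the middle.

Scaled: -0.05 m / 0.5 = -0.1, -0.02 m / 0.5 = -0.04.

Call:
{"op": "advance", "data": {
  "offsets": {"rows": [[0.004,0,0,0,0,0,1],[0.004,0,0,0,0,0,1],[-0.04,0,0,0,0,0,1],[-0.1,0,0,0,0,0,1],[-0.1,0,0,0,0,0,0],[-0.1,0,0,0,0,0,0],[-0.1,0,0,0,0,0,0],[-0.1,0,0,0,0,0,0]]}
}}

```text
time_s: 15.98
eef_pos: [0.5126, 0.2194, 0.0075]
eef_rot: [-0.0, 0.992, 0.13, 0.0]
wrist_force: [-0.0, 0.8, 0.4]
opening: 0.143
grasp_force: 0.0
```

```bash
python3 - <<'E'
from h import *
o=ctrl.get_obs();print(inf(o["eef_pos"]),o["opening"])
E
```

```text
[-0.14793371  0.00850537] 0.1427368737105747
```

Call:
{"op": "advance", "data": {
  "offsets": {"rows": [[0,0,-0.008,0,0,0,0],[0.04,0,-0.008,0,0,0,0],[0.068,0,-0.008,0,0,0,0],[0.084,0,-0.008,0,0,0,0],[0.092,0,-0.008,0,0,0,0],[0.096,0,-0.008,0,0,0,0],[0.096,0,-0.008,0,0,0,0]]}
}}

```text
time_s: 16.85
eef_pos: [0.5569, 0.2314, 0.0109]
eef_rot: [0.0, 0.991, 0.13, -0.001]
wrist_force: [-2.9, -2.8, 2.1]
opening: 0.002
grasp_force: 1.8
```

Call:
{"op": "advance", "data": {
  "offsets": {"rows": [[0.004,0,0,0,0,0,0],[0.006,0,0,0,0,0,0],[0.006,0,0,0,0,0,0]]}
}}

```text
time_s: 17.23
eef_pos: [0.5569, 0.2316, 0.0105]
eef_rot: [0.001, 0.991, 0.13, -0.004]
wrist_force: [-13.6, -3.8, 9.7]
opening: -0.0
grasp_force: 7.2
```

Scaled: 0.004 m / 0.5 = 0.008, 0.003 m / 0.5 = 0.006.

Call:
{"op": "advance", "data": {
  "offsets": {"rows": [[0.006,0,0,0,0,0,0],[0.008,0,0,0,0,0,0],[0.008,0,0,0,0,0,0]]}
}}

```text
time_s: 17.6
eef_pos: [0.5567, 0.2317, 0.0097]
eef_rot: [0.001, 0.991, 0.131, -0.009]
wrist_force: [-26.7, -10.0, 18.9]
opening: 0.002
grasp_force: 14.2
```

Call:
{"op": "advance", "data": {
  "offsets": {"rows": [[-0.04,0,0,0,0,0,0],[-0.12,0,0,0,0,0,0],[-0.2,0,0,0,0,0,0],[-0.26,0,-0.1,0,0,0,0],[-0.28,0,-0.2,0,0,0,0],[-0.28,0,-0.26,0,0,0,0],[-0.28,0,-0.26,0,0,0,0],[-0.28,0,-0.26,0,0,0,0]]}
}}

```text
time_s: 18.6
eef_pos: [0.4292, 0.1973, 0.1407]
eef_rot: [-0.0, 0.992, 0.13, -0.0]
wrist_force: [-0.7, 0.3, -0.2]
opening: 0.001
grasp_force: 0.0
```

```bash
python3 - <<'E'
from ed import *
S=cam("scene");a=ctrl.camera("scene");D=cam("side");b=ctrl.camera("side");p=cam("wrist");im=ctrl.camera("wrist")
f=lambda i:cv2.resize(i,(792,297),interpolation=cv2.INTER_CUBIC)
cv2.imwrite("pics/fin.png",np.vstack([f(a[200:308,222:510]),f(b[215:323,215:503])]))
b0=np.append(w(-.045,.008),FY)
for n,i,q,L in(("scene",a,S,BS[:5]),("wrist",im,p,BW)):
  s,r,k=edges(i,q,L,b0,8);print(n,inf(s),s[2]-FY,r,k)
E
```

```text
scene [-0.04757999  0.01059155] 0.0006901272833058636 0.7840259846584361 125
wrist [-0.04612762  0.00787884] -0.003479773264895847 0.32366485521565286 37
```

View pics/fin.png

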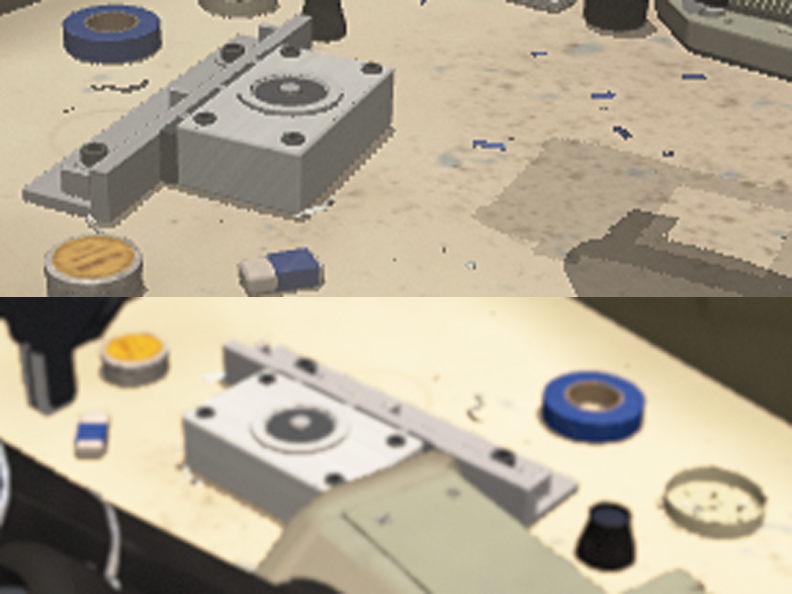

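Both views show the strip flat against the fence, from about (165,185) to (300,45) in the scene half. It is well within the fence's ends, and the tin, loupe and eraser are undisturbed. The gripper is clear, so I'll hand in.

```bash
python3 -c "
from bench import ctrl
print(ctrl.hand_in())"
```

```text
the job is handed in; nothing more can be done
None
```

I squared the die block to the fence before it touched and pushed it home flat, centred within about 10 mm and inside the fence's ends, then handed it in at about 19 s; one clumsy retreat nudged the block mid-way, which I corrected before the final push.

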